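Call the checker and hold up the sample bottle

ROBOT

A 6-joint arm with a two-finger parallel gripper is mounted at the origin on the work surface. World frame = base frame: x ahead of the robot, y to its left, z up, the work surface at z = 0. Lengths are in m, angles in rad, forces in N, time in s.
With the tool pointing down it reaches from about 0.325 to 0.925 m from the base axis. Payload 3.1 kg.
Tool frame: the origin (TCP) lies between the finger pads; the fingertips stand env.tips_ahead ahead of it and the grasp point (between the pads) lies 8 mm behind it (env.tips_ahead is the distance from the TCP to the fingertips, in m); z points along the fingers, y is the line along which they close (so a half turn about z gives the same grasp; the last joint's range is limited). The gripper opens to 85 mm and grips with 20 to 120 N. Pads are 22 mm wide; open, the fingers measure 114 mm over their backs; the gripper's body (76 mm by 85 mm) begins 54 mm behind the grasp point. The pads swing forward as they close: fully open they stand 13 mm farther back than shut.
Start: joints at [-1.361, 0.217, 1.613, -0, 1.311, -0.112], TCP at [0.198, -0.593, 0.221] pointing down, gripper open.
Joint ranges: [-2.75, 2.75], [-0.78, 2.1], [0.31, 2.55], [-1.13, 4.27], [0.13, 2.63], [-2.58, 2.58]. Speed limits (rad/s): [2.79, 2.79, 3.14, 3.14, 3.14, 3.14].

INTERFACE

Orientations are given as a rotation vector (axis times angle).
In Python, from rig import env gives the robot as it stands.
- The arm moves only by the tool move_arm, never from a script. Its argument "motion" is a list of rows, each an object with "travel": the shift along the world's x, y, z in units of 30 mm (1.0 is 30 mm), a list of three; "spin": the turn about the world's z in units of 10 degrees (1.0 is 10 degrees); "claw": the opening, from -1 (shut) to 1 (fully open). A call has 1 to 8 rows; each row is the pose to reach, as a shift and turn from the pose commanded when the call began; what a row does not reach only later rows make up. A row lasts 1/8 s, in which the tool goes at most 62.5 mm and 10.7 degrees, less where a joint would pass 70% of its speed; a pose out of reach is approached as far as the arm can. A call with a gripper value outside its range is refused whole. The fingers move at their own pace and stop on an object; "newtons" is the grip in N (left out, the last holds). Time passes only in rows, so rows that repeat a pose let the fingers close. It gives the time, the measured TCP pose, the force, the opening and the grip force at its end, in the units of the state.
- env.state(): the state, without advancing time (a new reading comes with each control period).
- env.read_camera(name): name is "side" or "top"; returns the picture (480x640x3 uint8, red, green, blue); there is no depth.
- env.camera_info(name): a dict with "intrinsics" (3x3 intrinsics, pixels), "k1" (the pictures are not rectified: a ray, as slopes to the right and down, at radius r is drawn at 1 + k1 r^2 times it, then the intrinsics apply), "pose" (4x4, takes a point from camera to world coordinates). Camera axes: x right, y up, looking along -z (the intrinsics and any distortion apply to the point x, -y, -z); pixel columns grow to the right and rows downward; lengths in m; the calibration is good to about 2 mm. A picture is of the moment at which its call begins. camera_info takes no time and is no camera call.
- env.sign_off(): hands the job in; it is judged then, once.
The state is a dict: "time": time; "joint_pos": joint angles; "qd": joint speeds; "effort": joint torques, N m; "tcp_pos": TCP position; "ee_rot": TCP orientation; "force": force on the tool from outside, world axes, zero at the start; "ft_torque": the same for the moment, N m; "width": finger opening in m; "gripper_force": force on a finger pad.
Only numpy, scipy, OpenCV 4.12 (cv2) and the standard library are available. Lean on these libraries where they do the work, as an engineer would, in place of code of your own. Each camera call takes 0.05 s, during which the arm holds its last target. There are 200 camera calls.

TASK

Call the quality checker: press the red plunger of the desk bell fully down to its stop and let it spring back. Then take the green-banded sample bottle out of the blue crate, keeping it upright, and hold it up for the checker, level and still, with its underside about 10 cm above the crate's rim. Finish while still holding it there, and leave the other two bottles, the scraper and the jar where they stand.

Things in the scene. Friction and masses are not known exactly. Their poses are not given: they have to be found in the camera images.
- bell: call bell, fixed, standing on the work surface: a grey block 100 x 100 mm and 70 mm high carrying a steel dome (84 mm diameter, top at 105 mm) with the red plunger above its centre; origin at the centre of the block's underside, z up
- plunger_top (a point): centre of the top of the bell's red plunger head, a disc of 28 mm diameter and 10 mm thick; 129 mm above the work surface when up, it moves down with the plunger
- plunger (a joint): how far the bell's plunger is pressed, in m: 0 up, 0.012 fully down at its stop; straight down, spring 2 N at the start rising to 7 N at the stop, springs back when released
- crate: blue plastic crate, fixed, 130 mm (its x) by 345 mm (its y), 60 mm high, walls and floor 5 mm thick, with two cross walls that make three cells in a row along its y at y = -113, 0 and +113 mm, one bottle in each; origin at the centre of its underside on the work surface
- sample: the sample bottle, in any one of the cells: cream plastic, GREEN band round the shoulder (66 to 105 mm up), green collar; body 80 mm diameter to 85 mm up, straight neck 54 mm diameter from 105 to 141 mm up, collar 59 mm at 141 to 147 mm, flat tuft of cream mushroom stems on top, 160 mm high in all; loose, 0.35 to 0.7 kg; origin at the centre of its underside, z up
- plain1: a plain bottle, cream with a brown collar, no green band, standing in another cell; same shape and size as the sample bottle, loose, about 0.5 kg; origin at the centre of its underside, z up
- plain2: a second plain bottle like plain1, in the remaining cell; origin at the centre of its underside, z up
- scraper: hooked scraper lying on the work surface to the right of the crate: a wooden handle of 18 mm diameter and 110 mm long, then a bent steel rod, about 215 mm along its y in all; loose; origin on the work surface under it, handle towards its -y
- jar: small jar with a white cap, 64 mm diameter, 85 mm high, loose, standing on the work surface beyond the bell; origin at the centre of its underside
Mind the look-alikes: they are no part of the job. What is shaped like the bell but yellow is not meant.

How it is judged:
On the way, in this order (a step that is already met when the one before it is completed fails the run):
1. the bell's plunger is pressed down to its stop by the robot (value of joint plunger above 0.0105 m and contact force between any of the fingers, the arm and bell above 1 N), for 0.05 s.
2. the plunger has sprung back up (value of joint plunger below 0.003 m), for 0.1 s.
3. the sample bottle is held in the fingers, upright and clear of the crate, at the height for checking (height (world z) of sample between 0.13 and 0.19 m and angle between sample's own z axis and vertical below 0.12 rad and contact force between the fingers and sample above 1 N and contact force between sample and crate below 0.1 N and contact force between sample and plain1 below 0.1 N and contact force between sample and plain2 below 0.1 N and contact force between sample and bell below 0.1 N and contact force between sample and jar below 0.1 N and contact force between sample and scraper below 0.1 N), for 0.3 s.
At the end, for the whole second after the job is handed in: Sample bottle in the fingers, touching nothing else, underside 70-130 mm above the crate rim (130-190 mm above the surface), within 7 deg of vertical, below 20 mm/s and 0.15 rad/s; plunger back up within 3 mm; other bottles upright (6 deg) and they, scraper and jar within 20 mm of their start (all of step 3 and linear speed of sample below 0.02 m/s and angular speed of sample below 0.15 rad/s and value of joint plunger below 0.003 m and distance of each of plain1, plain2, scraper, jar from where it was at the start of the episode below 0.02 m and angle between each of plain1, plain2's own z axis and vertical below 0.1 rad); the arm keeps its last pose, push and grip.
It fails at once if the sample bottle is tipped by more than 0.35 rad (20 degrees) (angle between sample's own z axis and vertical above 0.35 rad).
It fails at once if a plain bottle, the scraper or the jar is shifted by more than 40 mm, or a plain bottle or the jar is tipped by more than 0.35 rad (distance of any of plain1, plain2, scraper, jar from where it was at the start of the episode above 0.04 m or angle between any of plain1, plain2, jar's own z axis and vertical above 0.35 rad).
It also fails if it takes over 45 s, if anything falls off the work surface, if the arm or the gripper's body presses on something with over 40 N, if the wrist force passes 120 N, or if a joint passes its speed limit or range.

## Working session

There is one attempt and no reset: what is moved stays moved. The work goes in short steps, Python scripts to look and compute and a tool call to move; the robot and the scene stay as the last step left them, time stands still between calls to the robot, and variables do not carry over. Pictures are saved under pics/ and viewed, at most 10 in all, crops included, and the job is handed in when it is done.

Besides the shell and the picture viewer there is one more tool, called after "Emit:" as name(argument=value, ...) on one line, values as JSON. move_arm: Moves the arm, as the interface text tells. Its arguments: {"type":"object","properties":{"motion":{"type":"array"},"newtons":{"type":"number"}},"required":["motion"]}

```bash
mkdir -p pics; cat > h.py <<'E'
import numpy as np, cv2
from rig import env
def ray(n,px):
    i=env.camera_info(n);K=np.array(i["intrinsics"],float);k=i["k1"];P=np.array(i["pose"])
    d=np.array([(px[0]-K[0,2])/K[0,0],(px[1]-K[1,2])/K[1,1]]);u=d.copy()
    for _ in range(30):u=d/(1+k*(u@u))
    v=P[:3,:3]@np.array([u[0],-u[1],-1]);return P[:3,3],v/np.linalg.norm(v)
def onz(n,px,z):
    o,v=ray(n,px);return o+v*(z-o[2])/v[2]
def tri(a,pa,b,pb):
    o,v=ray(a,pa);p,w=ray(b,pb)
    s=np.linalg.lstsq(np.c_[v,-w],p-o,rcond=None)[0]
    A=o+v*s[0];B=p+w*s[1];return (A+B)/2,np.linalg.norm(A-B)
def shot(n,f):
    m=env.read_camera(n);cv2.imwrite(f"pics/{f}.png",m[...,::-1]);return m
def blobs(m,lo,hi,amin=40):
    h=cv2.cvtColor(m,cv2.COLOR_RGB2HSV);k=cv2.inRange(h,lo,hi)
    n,l,s,c=cv2.connectedComponentsWithStats(k)
    return [(c[i].round(1).tolist(),s[i].tolist()) for i in range(1,n) if s[i][4]>amin]
E
python3 - <<'E'
from h import *
for n in("top","side"):
    m=shot(n,n+"0");print(n,np.round(env.camera_info(n)["pose"],3).tolist(),env.camera_info(n)["k1"])
    for c,lo,hi in(("red",(0,150,80),(8,255,255)),("red2",(172,150,80),(180,255,255)),("green",(40,80,40),(85,255,255)),("yel",(20,130,100),(35,255,255)),("blue",(95,120,50),(125,255,255))):
        print(c,blobs(m,lo,hi))
s=env.state();print(s,env.tips_ahead)
E
```

```text
top [[0.028, 0.993, -0.118, 0.349], [-1.0, 0.029, 0.005, -0.053], [0.009, 0.117, 0.993, 1.485], [0.0, 0.0, 0.0, 1.0]] -0.14784163871564193
red [([163.1, 259.0], [158, 254, 11, 11, 99]), ([175.1, 335.8], [170, 331, 11, 11, 98]), ([586.2, 414.8], [581, 410, 14, 11, 76]), ([316.8, 453.0], [293, 420, 48, 60, 1264]), ([591.5, 476.9], [586, 474, 11, 6, 43])]
red2 []
green [([633.2, 239.8], [623, 100, 17, 282, 1999]), ([310.3, 244.5], [293, 223, 34, 33, 410]), ([178.9, 281.9], [165, 276, 29, 12, 84]), ([194.7, 352.8], [183, 344, 24, 18, 47]), ([634.9, 473.7], [631, 467, 8, 13, 88])]
yel [([181.2, 335.9], [153, 307, 57, 58, 1522])]
blue [([351.5, 235.6], [281, 184, 151, 94, 3745])]
side [[-0.763, 0.344, -0.547, -0.121], [-0.646, -0.389, 0.656, 0.674], [0.013, 0.854, 0.52, 0.668], [0.0, 0.0, 0.0, 1.0]] -0.06358943388019524
red [([443.8, 19.0], [439, 5, 13, 30, 98]), ([490.7, 22.8], [476, 8, 26, 33, 122]), ([446.0, 67.4], [439, 57, 14, 24, 70]), ([466.7, 77.3], [463, 70, 8, 16, 45]), ([482.4, 78.1], [476, 73, 14, 13, 57]), ([441.3, 89.9], [436, 81, 11, 20, 67]), ([469.9, 125.2], [465, 117, 9, 
[... 1164 characters left out ...]
 210, 100, 91, 2831])]
{'time': 0.1, 'joint_pos': array([-1.36119865e+00,  2.17704348e-01,  1.61478256e+00,  1.54999818e-06,
        1.31129516e+00, -1.12184157e-01]), 'qd': array([-0.00149141, -0.00245376, -0.00298787,  0.00076544,  0.00086227,
       -0.00141839]), 'effort': array([ 2.84380021e-04, -3.98074436e+01, -3.04970312e+01, -1.67349376e-04,
        4.22859419e-03, -1.43607298e-05]), 'tcp_pos': array([ 0.19753333, -0.5921657 ,  0.22017833]), 'ee_rot': array([-3.09886028e+00, -5.02924908e-01,  1.64977820e-04]), 'force': array([ 1.00048809,  0.89157955, -0.32337998]), 'ft_torque': array([-0.04690182,  0.00784421, -0.05078473]), 'gripper_force': 0.0, 'width': 0.08512397749910385} 0.011
```

View pics/top0.png

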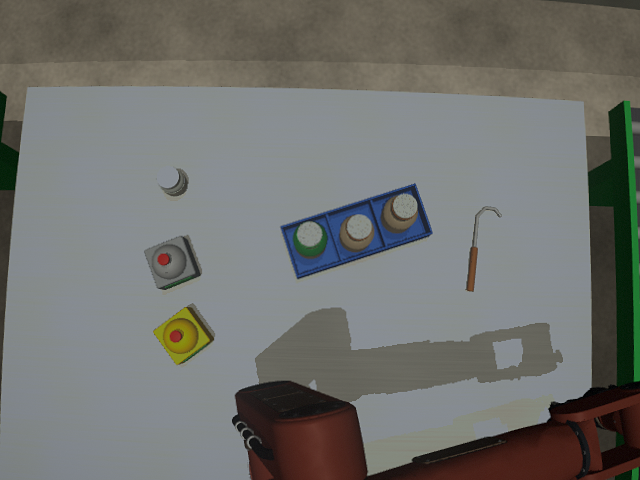

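View pics/side0.png

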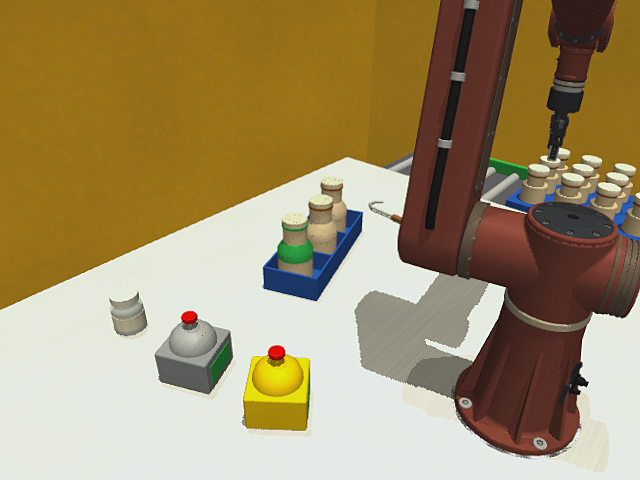

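The top view shows the grey bell's plunger at (163,259) and the yellow look-alike at (175,336). The green bottle is in the crate's left cell with its tuft near (311,233), and the plain bottles are at (360,228) and (404,205). In the side view the grey bell is at (189,317), the yellow one at (276,352), and the green band at (295,252).

Candidates:
- **Plunger:** grey bell, top (163,259), or yellow bell, top (175,336). I choose the grey one.
- **Bottle:** (310,240) green, (358,230) plain, (402,208) plain, or the bottles in the far crate at side (560,180). I choose the green one.

```bash
python3 - <<'E'
from h import *
t=cv2.imread("pics/top0.png")[...,::-1].copy();s=cv2.imread("pics/side0.png")[...,::-1].copy()
print("plunger",tri("top",(163.1,259),"side",(188.8,317)),onz("top",(163.1,259),.127),"yellow",tri("top",(175.1,335.8),"side",(276.2,351.9)))
# tufts: bright low-sat within crate zone
def tuft(m,box,lo,hi):
    x,y,w,h=box;return [((c[0]+x,c[1]+y),st) for c,st in blobs(m[y:y+h,x:x+w].copy(),lo,hi,60)]
for b in((285,215,50,50),(335,205,48,50),(380,185,50,50)):print("T",tuft(t,b,(0,0,150),(179,60,255)))
for b in((270,205,50,26),):print("S",tuft(s,b,(10,0,120),(40,110,255)))
h=cv2.cvtColor(t,cv2.COLOR_RGB2HSV);k=cv2.inRange(h,(95,120,40),(125,255,255))
r=cv2.minAreaRect(cv2.findNonZero(k[170:290,270:440].copy())+np.array([270,170]));bx=cv2.boxPoints(r)
print(bx.tolist());P=np.array([onz("top",p,.06) for p in bx]);print(P.round(3).tolist(),P.mean(0),[np.linalg.norm(P[i]-P[i-1]) for i in range(4)])
print("collar side", tri("top",(310.5,234),"side",(295.1,227.8)))
a=cv2.resize(t[180:300,130:450],(800,300));b=cv2.resize(s[200:400,100:360],(390,300))
cv2.imwrite("pics/crop.png",np.vstack([a,np.hstack([b,np.zeros((300,410,3),np.uint8)])])[...,::-1])
E
```

```text
plunger (array([0.47854307, 0.30442773, 0.12583211]), np.float64(0.0003502108367119229)) [0.47831171 0.3039853  0.127     ] yellow (array([0.3055189 , 0.26764069, 0.1262772 ]), np.float64(0.0005788948570523351))
T []
T []
T []
S [((301.8, 220.1), [11, 3, 39, 23, 577])]
[[280.09600830078125, 226.07630920410156], [415.72601318359375, 182.48094177246094], [432.40460205078125, 234.3699493408203], [296.77459716796875, 277.96533203125]]
[[0.572, 0.043, 0.06], [0.689, -0.281, 0.06], [0.563, -0.323, 0.06], [0.449, -0.001, 0.06]] [ 0.56824769 -0.140272    0.06      ] [np.float64(0.13071963610479265), np.float64(0.345154833606194), np.float64(0.13274574900566075), np.float64(0.3415585977634608)]
collar side (array([ 0.54323505, -0.03156919,  0.13812051]), np.float64(0.0012970657515791212))
```

View pics/crop.png

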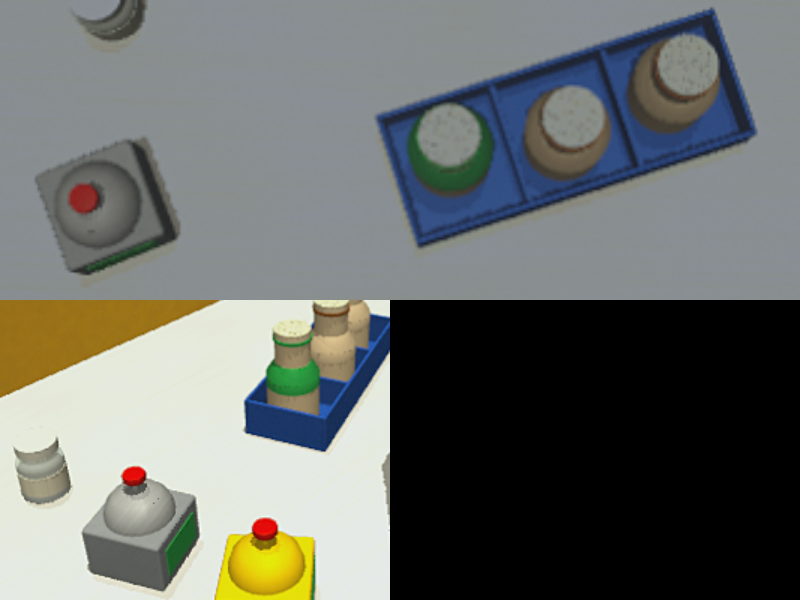

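The crop confirms both choices: the grey bell with its red plunger, and the green bottle in the crate's left (+y) cell. The crate sides measure 131 x 343 mm and the plunger z is 0.126, both as they should be. I'm moving toward the bell with the fingers shut.

Emit:
move_arm(motion=[{"travel": [0.4, 0.9, 0.5], "spin": 0, "claw": -1}, {"travel": [1.2, 2.7, 1], "spin": 0, "claw": -1}, {"travel": [2.0, 4.5, 1], "spin": 0, "claw": -1}, {"travel": [2.8, 6.3, 1], "spin": 0, "claw": -1}, {"travel": [3.6, 8.1, 1], "spin": 0, "claw": -1}, {"travel": [4.4, 9.9, 1], "spin": 0, "claw": -1}, {"travel": [5.2, 11.7, 1], "spin": 0, "claw": -1}, {"travel": [6.0, 13.5, 1], "spin": 0, "claw": -1}], newtons=40)

```text
time: 1.1
tcp_pos: [0.3779, -0.186, 0.2511]
ee_rot: [-3.101, -0.502, -0.0]
force: [1.2, -0.5, 1.0]
width: 0.0002
gripper_force: 0.0
```

```bash
python3 - <<'E'
from h import *
t=cv2.imread("pics/top0.png")[...,::-1].copy();s=cv2.imread("pics/side0.png")[...,::-1].copy()
def show(m,box,lo,hi):
    x,y,w,h=box;r=m[y:y+h,x:x+w].copy();return [((c[0]+x,c[1]+y),st) for c,st in blobs(r,lo,hi,60)]
print(cv2.cvtColor(t,cv2.COLOR_RGB2HSV)[234,310],cv2.cvtColor(s,cv2.COLOR_RGB2HSV)[218,295],cv2.cvtColor(s,cv2.COLOR_RGB2HSV)[218,278])
a=[show(t,b,(0,0,100),(179,60,255)) for b in((290,215,45,60),(338,210,45,45),(383,190,42,40))]
print(a)
c=a[0][0][0];print("z.165",onz("top",c,.165),"z.155",onz("top",c,.155))
# top ellipse of tuft in the side view: centre column from collar 295.1; rim rows from mask
print(show(s,(278,208,36,19),(15,0,150),(40,90,255)))
for r in(214,217,219):print(r,tri("top",c,"side",(295.1,r)))
print("band axis",tri("top",c,"side",(295.1,252.4)))
st=env.state();print(st["tcp_pos"],st["width"],st["force"],st["time"])
E
```

```text
[ 55  11 142] [ 36  26 234] [ 41  15 234]
[[((298.1, 217.2), [0, 0, 24, 8, 104]), ((309.2, 233.7), [7, 7, 26, 25, 498]), ((326.5, 271.8), [23, 52, 22, 8, 96])], [((358.9, 226.3), [9, 4, 25, 25, 487])], [((422.2, 196.1), [35, 0, 7, 18, 69]), ((404.8, 205.4), [10, 3, 24, 25, 468])]]
z.165 [ 0.57672778 -0.00293128  0.165     ] z.155 [ 0.57845447 -0.00255111  0.155     ]
[((295.2, 217.9), [3, 0, 29, 19, 309])]
214 (array([ 0.55730098, -0.01688881,  0.17681669]), np.float64(0.04348688168843943))
217 (array([ 0.55815615, -0.01690966,  0.16935558]), np.float64(0.044530833229676624))
219 (array([ 0.55872956, -0.01692312,  0.16434933]), np.float64(0.045231301145472205))
band axis (array([ 0.56871288, -0.01708979,  0.07672974]), np.float64(0.057492862915794446))
[ 0.37788635 -0.18598177  0.25111129] 0.00024065634657862754 [ 1.24366547 -0.53634328  0.95729139] 1.1
```

Emit:
move_arm(motion=[{"travel": [0.2, 1.0, 0], "spin": 0, "claw": -1}, {"travel": [0.6, 3.0, 0], "spin": 0, "claw": -1}, {"travel": [1.0, 5.0, 0], "spin": 0, "claw": -1}, {"travel": [1.4, 7.0, 0], "spin": 0, "claw": -1}, {"travel": [1.8, 9.0, 0], "spin": 0, "claw": -1}, {"travel": [2.2, 11.0, 0], "spin": 0, "claw": -1}, {"travel": [2.6, 13.0, 0], "spin": 0, "claw": -1}, {"travel": [3.0, 15.0, 0], "spin": 0, "claw": -1}])

```text
time: 2.1
tcp_pos: [0.4675, 0.2641, 0.251]
ee_rot: [3.1, 0.504, -0.0]
force: [0.7, -0.4, 0.1]
width: -0.0
gripper_force: 0.0
```

```bash
python3 - <<'E'
from h import *
c=(309.2,233.7);print("z.165",onz("top",c,.165))
for r in(215,217,219):print(r,tri("top",c,"side",(295.1,r)))
print("others",onz("top",(358.9,226.3),.165),onz("top",(404.8,205.4),.165))
st=env.state();print(st["tcp_pos"],np.array([.4785,.3042,.16])-st["tcp_pos"])
E
```

```text
z.165 [ 0.5404406  -0.02870279  0.165     ]
215 (array([ 0.53936784, -0.02888574,  0.17192203]), np.float64(0.00017323420777674657))
217 (array([ 0.53988799, -0.028961  ,  0.16690835]), np.float64(0.0007034662750672415))
219 (array([ 0.54041074, -0.0290364 ,  0.16186804]), np.float64(0.0012364384592260364))
others [ 0.56023785 -0.1383534   0.165     ] [ 0.61063828 -0.24019534  0.165     ]
[0.46747539 0.264065   0.25098923] [ 0.01102461  0.040135   -0.09098923]
```

The two views put the bottle's top at z ≈ 0.166, as expected, with its axis at (0.540, -0.029). Next I go above the plunger.

Emit:
move_arm(motion=[{"travel": [0.37, 1.34, 0], "spin": 0, "claw": -1}, {"travel": [0.37, 1.34, -1.3], "spin": 0, "claw": -1}, {"travel": [0.37, 1.34, -2.7], "spin": 0, "claw": -1}, {"travel": [0.37, 1.34, -2.7], "spin": 0, "claw": -1}, {"travel": [0.37, 1.34, -2.7], "spin": 0, "claw": -1}])

```text
time: 2.72
tcp_pos: [0.4794, 0.3025, 0.1715]
ee_rot: [-3.101, -0.503, -0.002]
force: [0.4, 0.3, 0.8]
width: -0.0003
gripper_force: 0.0
```

```bash
python3 - <<'E'
from h import *
m=shot("side","side1");cv2.imwrite("pics/s1c.png",cv2.resize(m[200:420,90:330],(600,550))[...,::-1])
st=env.state();print(st["tcp_pos"])
E
```

```text
[0.48015492 0.30274246 0.1725346 ]
```

View pics/s1c.png

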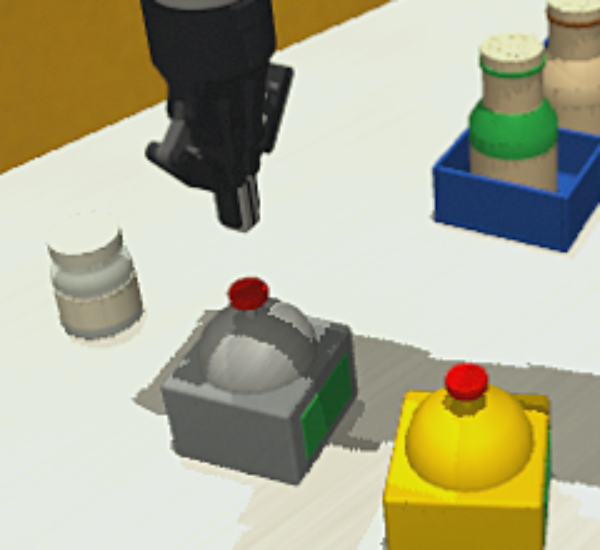

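The shut fingertips are above the grey bell's red plunger (crop (248,292), tips at (242,228)), well clear of the yellow bell and the jar. Now I press.

Emit:
move_arm(motion=[{"travel": [0, 0, -0.5], "spin": 0, "claw": -1}, {"travel": [0, 0, -1.0], "spin": 0, "claw": -1}, {"travel": [0, 0, -1.2], "spin": 0, "claw": -1}, {"travel": [0, 0, -1.35], "spin": 0, "claw": -1}, {"travel": [0, 0, -1.35], "spin": 0, "claw": -1}])

```text
time: 3.4
tcp_pos: [0.4786, 0.3022, 0.1294]
ee_rot: [3.101, 0.503, -0.001]
force: [0.4, -0.2, 1.0]
width: -0.0001
gripper_force: 0.0
```

Emit:
move_arm(motion=[{"travel": [0, 0, -0.05], "spin": 0, "claw": -1}, {"travel": [0, 0, -0.1], "spin": 0, "claw": -1}, {"travel": [0, 0, -0.1], "spin": 0, "claw": -1}])

```text
time: 3.78
tcp_pos: [0.4788, 0.3023, 0.127]
ee_rot: [-3.101, -0.503, -0.0]
force: [-0.0, 0.4, 0.3]
width: -0.0001
gripper_force: 0.0
```

```bash
python3 - <<'E'
from h import *
m=shot("side","side2");cv2.imwrite("pics/s2c.png",cv2.resize(m[220:400,130:330],(600,540))[...,::-1])
st=env.state();print(st["tcp_pos"],st["force"])
E
```

```text
[0.47882085 0.30229897 0.12697888] [-0.39200476 -0.40551205  0.88586695]
```

View pics/s2c.png

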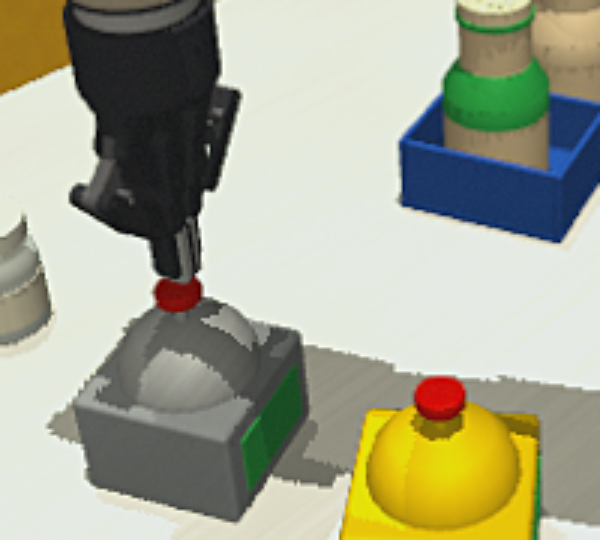

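```bash
python3 - <<'E'
from h import *
i=env.camera_info("side");P=np.array(i["pose"]);K=np.array(i["intrinsics"])
def proj(p):
    c=P[:3,:3].T@(np.array(p)-P[:3,3]);u=np.array([c[0],-c[1]])/-c[2];u*=1+i["k1"]*(u@u);return K[0,0]*u[0]+K[0,2],K[1,1]*u[1]+K[1,2]
for z in(.116,.127,.129,.135):print(z,proj((.4788,.3023,z)))
print("at .1725-.011",proj((.480,.3027,.1615)),proj((.480,.3027,.1725)))
m=cv2.imread("pics/side2.png")[...,::-1].copy();print([b for b in blobs(m,(0,150,60),(8,255,255)) if b[0][0]<300 and b[0][0]>150])
m=cv2.imread("pics/side1.png")[...,::-1].copy();print([b for b in blobs(m,(0,150,60),(8,255,255)) if b[0][0]<300 and b[0][0]>150])
E
```

```text
0.116 (np.float64(190.54000079275136), np.float64(320.85169810719515))
0.127 (np.float64(189.7339541273543), np.float64(315.8278453920632))
0.129 (np.float64(189.586407649884), np.float64(314.9069571387283))
0.135 (np.float64(189.14192187695997), np.float64(312.1303778715796))
at .1725-.011 (np.float64(186.51171615110326), np.float64(299.4340076878277)) (np.float64(185.66265401667772), np.float64(294.1147758634053))
[([284.5, 39.4], [243, 0, 89, 84, 1072]), ([230.9, 81.9], [207, 69, 45, 28, 233]), ([188.8, 318.0], [182, 312, 15, 12, 135]), ([276.2, 351.8], [268, 346, 17, 14, 187])]
[([281.6, 22.4], [247, 0, 79, 58, 1079]), ([235.7, 52.7], [214, 39, 40, 35, 218]), ([188.9, 317.1], [182, 311, 15, 13, 158]), ([276.2, 351.6], [268, 345, 17, 15, 191])]
```

By the pictures the tips are only just touching the plunger: they stand about 12 mm higher than `tips_ahead` suggests. I'll keep going down in small steps and watch the force.

Emit:
move_arm(motion=[{"travel": [0, 0, -0.1], "spin": 0, "claw": -1}, {"travel": [0, 0, -0.2], "spin": 0, "claw": -1}, {"travel": [0, 0, -0.2], "spin": 0, "claw": -1}])

```text
time: 4.2
tcp_pos: [0.4784, 0.3021, 0.1203]
ee_rot: [3.101, 0.503, -0.002]
force: [-0.6, -0.3, 0.4]
width: -0.0
gripper_force: 0.0
```

```bash
python3 - <<'E'
from h import *
m=shot("side","side3");t=shot("top","top3")
a=cv2.resize(m[260:380,130:250],(400,400));b=cv2.resize(t[210:310,110:210],(400,400))
cv2.imwrite("pics/s3c.png",np.hstack([a,b])[...,::-1])
print([b for b in blobs(m,(0,150,60),(8,255,255)) if 150<b[0][0]<300]);print(env.state()["force"],env.state()["tcp_pos"])
E
```

```text
[([280.5, 44.7], [241, 0, 95, 88, 975]), ([232.3, 87.5], [210, 74, 45, 32, 245]), ([188.3, 319.3], [182, 315, 15, 9, 94]), ([276.1, 351.8], [268, 346, 17, 14, 185])]
[ 0.16404639  0.32864298 -0.31062217] [0.47870832 0.30226042 0.1207588 ]
```

View pics/s3c.png

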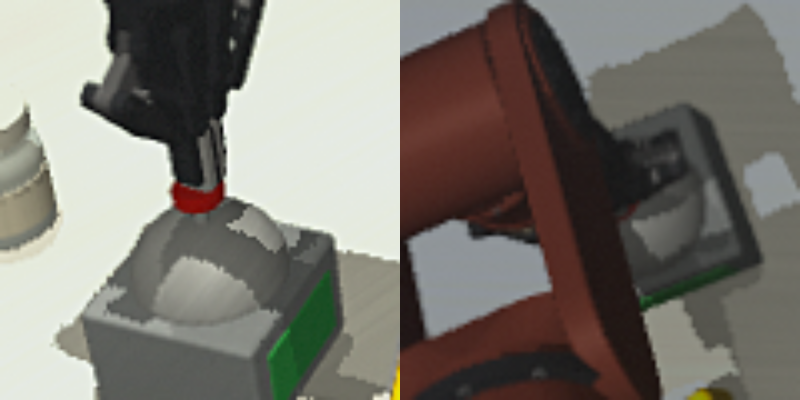

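The disc's lower edge hasn't moved (row 324) and there's no force, so the tips still haven't reached the plunger. I continue with small, force-checked steps.

Emit:
move_arm(motion=[{"travel": [0, 0, -0.1], "spin": 0, "claw": -1}, {"travel": [0, 0, -0.2], "spin": 0, "claw": -1}, {"travel": [0, 0, -0.2], "spin": 0, "claw": -1}])

```text
time: 4.68
tcp_pos: [0.4792, 0.3025, 0.1153]
ee_rot: [-3.101, -0.503, -0.001]
force: [0.0, -0.3, 3.3]
width: -0.0002
gripper_force: 1.7
```

Contact: 3.3 N at TCP z 0.115, so the shut tips sit about 11 mm above the reported TCP. About 9 mm of travel remains.

Emit:
move_arm(motion=[{"travel": [0, 0, -0.15], "spin": 0, "claw": -1}, {"travel": [0, 0, -0.28], "spin": 0, "claw": -1}, {"travel": [0, 0, -0.28], "spin": 0, "claw": -1}])

```text
time: 5.05
tcp_pos: [0.4793, 0.3025, 0.1073]
ee_rot: [-3.101, -0.503, -0.001]
force: [-1.7, -0.4, 6.5]
width: -0.0001
gripper_force: 3.3
```

Emit:
move_arm(motion=[{"travel": [0, 0, -0.08], "spin": 0, "claw": -1}, {"travel": [0, 0, -0.14], "spin": 0, "claw": -1}, {"travel": [0, 0, -0.14], "spin": 0, "claw": -1}])

```text
time: 5.42
tcp_pos: [0.4796, 0.3027, 0.1069]
ee_rot: [3.101, 0.504, 0.001]
force: [-9.0, -4.4, 23.6]
width: -0.0001
gripper_force: 11.8
```

The plunger is on its stop at 24 N. Now I release it, rise and open the fingers.

Emit:
move_arm(motion=[{"travel": [0, 0, 0.3], "spin": 0, "claw": -1}, {"travel": [0, 0, 1], "spin": 0, "claw": -1}, {"travel": [0, 0, 2.5], "spin": 0, "claw": -1}, {"travel": [0, 0, 4], "spin": 0, "claw": 1}, {"travel": [0, 0, 5], "spin": 0, "claw": 1}, {"travel": [0, 0, 5], "spin": 0, "claw": 1}])

```text
time: 6.18
tcp_pos: [0.4804, 0.303, 0.2549]
ee_rot: [-3.099, -0.503, -0.009]
force: [-0.1, -0.9, -0.5]
width: 0.0545
gripper_force: 0.0
```

```bash
python3 - <<'E'
from h import *
m=shot("side","side4");print([b for b in blobs(m,(0,150,60),(8,255,255)) if 150<b[0][0]<300])
s=env.state();print(s["tcp_pos"],s["force"],(np.array([.5403,-.029,.25])-s["tcp_pos"])/.03)
E
```

```text
[([253.2, 4.5], [248, 0, 10, 12, 42]), ([189.0, 317.1], [182, 311, 15, 13, 160]), ([276.1, 351.6], [268, 345, 17, 15, 188])]
[0.47907824 0.30243228 0.25238441] [ 0.02706109 -0.99759047 -0.41565394] [  2.04072521 -11.04774281  -0.07948035]
```

The plunger is back up: its blob is at (189,317.1), the same as at the start. Next I go above the bottle.

Emit:
move_arm(motion=[{"travel": [0.2, -1.2, 0], "spin": 0, "claw": 1}, {"travel": [0.6, -3.2, 0], "spin": 0, "claw": 1}, {"travel": [1.0, -5.2, 0], "spin": 0, "claw": 1}, {"travel": [1.4, -7.2, 0], "spin": 0, "claw": 1}, {"travel": [1.7, -9.2, 0], "spin": 0, "claw": 1}, {"travel": [2.04, -11.05, 0], "spin": 0, "claw": 1}, {"travel": [2.04, -11.05, -1], "spin": 0, "claw": 1}, {"travel": [2.04, -11.05, -1], "spin": 0, "claw": 1}])

```text
time: 7.22
tcp_pos: [0.5362, -0.0294, 0.2166]
ee_rot: [-3.098, -0.5, 0.016]
force: [0.3, 0.4, -0.0]
width: 0.0858
gripper_force: 0.0
```

```bash
python3 - <<'E'
from h import *
m=shot("side","side5");t=shot("top","top5")
a=cv2.resize(m[120:300,210:390],(400,400));b=cv2.resize(t[170:290,260:380],(400,400))
cv2.imwrite("pics/s5c.png",np.hstack([a,b])[...,::-1])
s=env.state();print(s["tcp_pos"],s["width"],(np.array([.5403,-.029,.25])-s["tcp_pos"])/.03)
E
```

```text
[ 0.53868806 -0.02867898  0.22035248] 0.08539238351824348 [ 0.05373135 -0.01070078  0.9882508 ]
```

View pics/s5c.png

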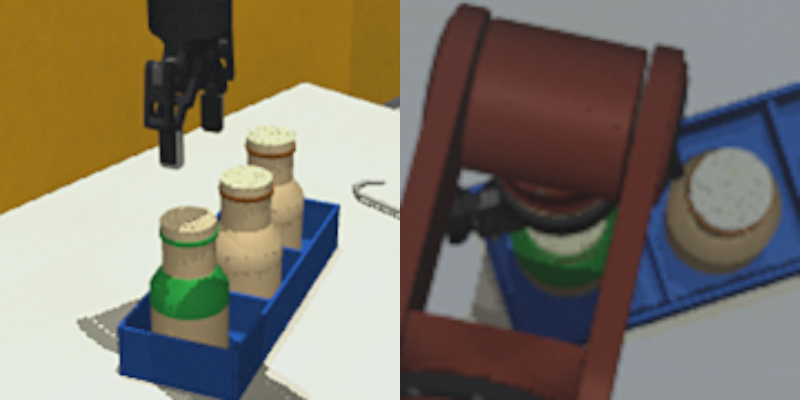

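The side crop shows the open fingertips at crop (172,165) and (213,130), above the green bottle's tuft at (188,220). In the top view the wrist is over the bottle. Next I find the tips' real position along their rays.

```bash
python3 - <<'E'
from h import *
i=env.camera_info("side");P=np.array(i["pose"]);K=np.array(i["intrinsics"])
def proj(p):
    c=P[:3,:3].T@(np.array(p)-P[:3,3]);u=np.array([c[0],-c[1]])/-c[2];u*=1+i["k1"]*(u@u);return np.round([K[0,0]*u[0]+K[0,2],K[1,1]*u[1]+K[1,2]],1)
d=np.array([.316,-.949,0])
for z in(.21,.22,.23,.24,.25):
    c=np.array([.5387,-.0287,z]);print(z,proj(c-d*.05),proj(c+d*.05),"mid",proj(c))
E
```

```text
0.21 [284.8 208.8] [304.4 190. ] mid [295.  199.1]
0.22 [284.7 204.4] [304.4 185.8] mid [294.9 194.8]
0.23 [284.6 199.9] [304.4 181.6] mid [294.9 190.4]
0.24 [284.5 195.4] [304.4 177.3] mid [294.8 186. ]
0.25 [284.3 190.8] [304.4 173. ] mid [294.7 181.6]
```

Open, the tips are at z ≈ 0.240, about 20 mm above the reported TCP. That matches the bell contact once the swing of the pads is counted. So the grasp TCP should be z ≈ 0.098, putting the tips at about 0.114 on the neck. I descend in two stages.

Emit:
move_arm(motion=[{"travel": [0.05, 0, -1], "spin": 0, "claw": 1}, {"travel": [0.05, 0, -2], "spin": 0, "claw": 1}, {"travel": [0.05, 0, -2.8], "spin": 0, "claw": 1}, {"travel": [0.05, 0, -3.4], "spin": 0, "claw": 1}, {"travel": [0.05, 0, -3.4], "spin": 0, "claw": 1}])

```text
time: 7.95
tcp_pos: [0.5405, -0.0285, 0.1191]
ee_rot: [-3.1, -0.505, 0.004]
force: [-0.2, -0.1, 0.9]
width: 0.0851
gripper_force: 0.0
```

Emit:
move_arm(motion=[{"travel": [0, 0, -0.3], "spin": 0, "claw": 1}, {"travel": [0, 0, -0.65], "spin": 0, "claw": 1}, {"travel": [0, 0, -0.65], "spin": 0, "claw": 1}])

```text
time: 8.32
tcp_pos: [0.5407, -0.0291, 0.0999]
ee_rot: [-3.1, -0.503, 0.003]
force: [-0.6, 0.3, 0.8]
width: 0.0854
gripper_force: 0.0
```

```bash
python3 - <<'E'
from h import *
m=shot("side","side6");cv2.imwrite("pics/s6c.png",cv2.resize(m[150:310,220:380],(560,560))[...,::-1])
s=env.state();print(s["tcp_pos"],s["force"])
E
```

```text
[ 0.5411745  -0.02921793  0.10042917] [-0.71681239  0.06871268  0.42407219]
```

View pics/s6c.png

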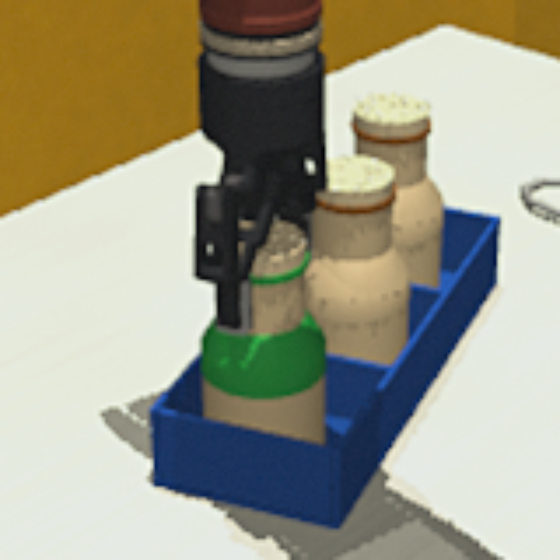

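The near finger is alongside the green bottle's neck. Its tip, at crop (232,332), is just above the shoulder, and there is clearance over the tuft. Now I close.

Emit:
move_arm(motion=[{"travel": [0, 0, 0], "spin": 0, "claw": 0.3}, {"travel": [0, 0, 0], "spin": 0, "claw": -0.2}, {"travel": [0, 0, 0], "spin": 0, "claw": -1}, {"travel": [0, 0, 0], "spin": 0, "claw": -1}, {"travel": [0, 0, 0], "spin": 0, "claw": -1}, {"travel": [0, 0, 0], "spin": 0, "claw": -1}], newtons=55)

```text
time: 9.12
tcp_pos: [0.5421, -0.0294, 0.1016]
ee_rot: [3.1, 0.503, 0.002]
force: [-1.6, -0.4, 6.1]
width: 0.057
gripper_force: 57.7
```

The width reads 57 mm with 6 N upward, which suggests the tips are on the edge of the shoulder. I'll open, rise 4 mm and grip again.

Emit:
move_arm(motion=[{"travel": [0, 0, 0], "spin": 0, "claw": 0.8}, {"travel": [0, 0, 0], "spin": 0, "claw": 0.8}, {"travel": [0, 0, 0.13], "spin": 0, "claw": 0.8}, {"travel": [0, 0, 0.13], "spin": 0, "claw": -0.2}, {"travel": [0, 0, 0.13], "spin": 0, "claw": -1}, {"travel": [0, 0, 0.13], "spin": 0, "claw": -1}, {"travel": [0, 0, 0.13], "spin": 0, "claw": -1}, {"travel": [0, 0, 0.13], "spin": 0, "claw": -1}])

```text
time: 10.12
tcp_pos: [0.542, -0.0294, 0.1053]
ee_rot: [3.101, 0.503, 0.002]
force: [-1.7, -0.2, 5.9]
width: 0.0566
gripper_force: 57.6
```

The width and force hardly changed, so it isn't the shoulder. The pads are on the neck, and their forward swing pushes down a little. Lifting slowly.

Emit:
move_arm(motion=[{"travel": [0, 0, 0.1], "spin": 0, "claw": -1}, {"travel": [0, 0, 0.3], "spin": 0, "claw": -1}, {"travel": [0, 0, 0.6], "spin": 0, "claw": -1}, {"travel": [0, 0, 0.6], "spin": 0, "claw": -1}, {"travel": [0, 0, 0.6], "spin": 0, "claw": -1}])

```text
time: 10.75
tcp_pos: [0.5415, -0.0292, 0.1227]
ee_rot: [-3.101, -0.503, -0.0]
force: [-0.0, 0.1, -6.2]
width: 0.0569
gripper_force: 59.7
```

```bash
python3 - <<'E'
from h import *
m=shot("side","side7")
print([b for b in blobs(m,(40,80,40),(85,255,255)) if 250<b[0][0]<330]);s=env.state();print(s["tcp_pos"],s["force"],s["width"])
E
```

```text
[([301.1, 220.9], [294, 215, 15, 10, 51]), ([295.1, 245.9], [278, 232, 35, 26, 657]), ([308.4, 390.1], [307, 370, 3, 40, 54])]
[ 0.54122553 -0.02917881  0.12250399] [ 0.75014407  0.63615817 -6.88056883] 0.0569364009287582
```

The bottle is lifting upright: the band moved up 6.5 px and the load is about 6.5 N. Raising it to an underside height of about 0.16.

Emit:
move_arm(motion=[{"travel": [0, 0, 0.3], "spin": 0, "claw": -1}, {"travel": [0, 0, 1.0], "spin": 0, "claw": -1}, {"travel": [0, 0, 1.8], "spin": 0, "claw": -1}, {"travel": [0, 0, 2.6], "spin": 0, "claw": -1}, {"travel": [0, 0, 3.4], "spin": 0, "claw": -1}, {"travel": [0, 0, 4.1], "spin": 0, "claw": -1}, {"travel": [0, 0, 4.5], "spin": 0, "claw": -1}, {"travel": [0, 0, 4.6], "spin": 0, "claw": -1}], newtons=70)

```text
time: 11.8
tcp_pos: [0.5419, -0.0293, 0.2617]
ee_rot: [3.1, 0.503, 0.003]
force: [0.7, -0.5, -7.6]
width: 0.0562
gripper_force: 75.7
```

Emit:
move_arm(motion=[{"travel": [0, 0, 0], "spin": 0, "claw": -1}, {"travel": [0, 0, 0], "spin": 0, "claw": -1}, {"travel": [0, 0, 0], "spin": 0, "claw": -1}, {"travel": [0, 0, 0], "spin": 0, "claw": -1}, {"travel": [0, 0, 0], "spin": 0, "claw": -1}, {"travel": [0, 0, 0], "spin": 0, "claw": -1}, {"travel": [0, 0, 0], "spin": 0, "claw": -1}, {"travel": [0, 0, 0], "spin": 0, "claw": -1}])

```text
time: 12.8
tcp_pos: [0.5415, -0.0292, 0.2608]
ee_rot: [3.101, 0.503, 0.0]
force: [0.1, -0.2, -6.6]
width: 0.0567
gripper_force: 75.7
```

```bash
python3 - <<'E'
from h import *
m=shot("side","side8");t=shot("top","top8")
print([b for b in blobs(m,(40,80,40),(85,255,255)) if 250<b[0][0]<330]);s=env.state();print(s["tcp_pos"],s["force"],s["width"],s["time"])
print([b for b in blobs(m,(0,150,60),(8,255,255)) if 170<b[0][0]<300 and b[0][1]>300])
cv2.imwrite("pics/s8.png",np.hstack([cv2.resize(m[60:360,90:420],(400,364)),cv2.resize(t[130:400,130:530],(400,364))])[...,::-1])
E
```

```text
[([300.5, 159.8], [293, 155, 15, 8, 47]), ([293.8, 188.0], [275, 174, 38, 26, 743]), ([308.4, 390.1], [307, 370, 3, 40, 54])]
[ 0.54150669 -0.0292191   0.2607319 ] [-0.05978935  0.66541585 -5.98238435] 0.05647045949733086 12.9
[([188.9, 317.0], [181, 311, 16, 13, 163]), ([276.1, 351.9], [268, 346, 17, 14, 175])]
```

View pics/s8.png

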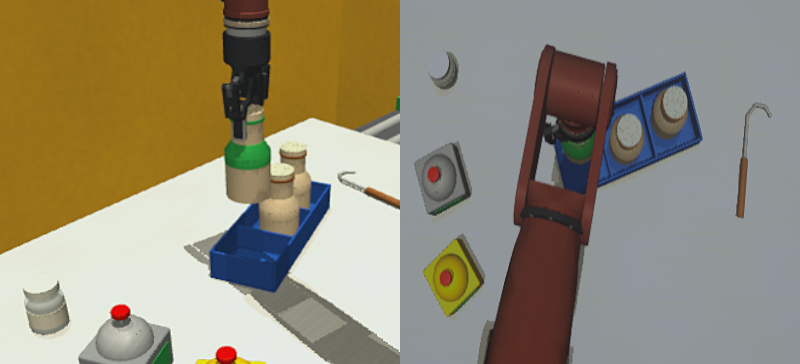

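The bottle hangs upright and clear of the crate, band at (294,188). The lift comes to about 155 mm from both the band shift and the TCP, so the underside is at z ≈ 0.16. The plunger is up and nothing else has moved.

```bash
python3 -c "
from rig import env
print(env.sign_off())"
```

```text
the job is handed in; nothing more can be done
None
```

I pressed the bell to its stop and it sprang back; the green-banded bottle is held upright and still about 10 cm above the crate rim, nothing else visibly moved, and the job is handed in (no verdict was returned).

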